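# Hold the punch box lid at 60 degrees while its strap stay is measured

## Robot

A 6-joint arm with a two-finger parallel gripper is mounted at the origin on a cart in front of the work surface, level with it; the furniture and walls round the work are solid. World frame = base frame: x ahead of the robot, y to its left, z up, the work surface at z = 0. Lengths are in mm, angles in rad, forces in N, time in s.
With the tool pointing down it reaches from about 150 to 775 mm from the base axis. Payload 6.1 kg.
Tool frame: the origin (TCP) lies on the mounting face of the last link; the fingertips stand 173 mm ahead of it and the grasp point (between the pads) lies 155 mm ahead of it (tcp_to_tips is the z of the fingertips in the tool frame, in mm); z points along the fingers, y is the line along which they close (so a half turn about z gives the same grasp; the last joint's range is limited). The gripper opens to 85 mm and grips with 20 to 120 N. Pads are 22 mm wide; open, the fingers measure 114 mm over their backs; the gripper's body (76 mm by 85 mm) begins 54 mm behind the grasp point. The pads swing forward as they close: fully open they stand 13 mm farther back than shut.
Start: joints at [1.13, 0.126, -0.04, 1.405, 0, 1.571], TCP at [223.99, 474.803, 404.695] pointing down, gripper open.
Joint ranges: [-2.72, 2.72], [-0.95, 1.95], [-1.27, 1.35], [-1.78, 2.02], [-1.46, 1.47], [-3.14, 3.14]. Speed limits (rad/s): [2.39, 2.39, 3.01, 3.14, 3.14, 3.14].

## Interface

Orientations are given as a rotation vector (axis times angle).
In Python, from bench import * gives the robot as it stands.
- The arm moves only by the tool jog_arm, never from a script. Its arguments are lists of equal length, an entry for each row: "linear": the shift along the world's x, y, z in m, a list of three; "angular": the turn, a rotation vector about the world's x, y, z in degrees, a list of three. A call has 1 to 12 rows; each row shifts and turns the commanded pose from where the row before left it; what a row does not reach is not made up. A row lasts 1/12 s, in which the tool goes at most 41.7 mm and 7.16 degrees, less where a joint would pass 70% of its speed; a pose out of reach is approached as far as the arm can. A call is refused whole if a number of a shift passes 0.0417 or a number of a turn 7.16, either way. A call with a gripper value outside its range is refused whole. "hand" is the gripper's target within -1 to 1 (fully open at 1, half-way at 0, shut at -1), set as the call begins (left out, the last holds). The fingers move at their own pace and stop on an object; "grip_force" is the grip in N (left out, the last holds). Time passes only in rows, so rows that do not move let the fingers close. It gives the time, the measured TCP pose, the force, the opening and the grip force at its end, in the units of the state.
- read_state(): the state, without advancing time (a new reading comes with each control period).
- grab_frame(name): name is "scene" or "side" or "wrist"; returns (picture, depth): 420x560x3 uint8, red, green, blue; 420x560 float32, mm along the optical axis (not along the pixel's ray), 0 where there is no reading.
- camera_model(name): a dict with "fovy" (degrees; the focal length in pixels is half the picture's height over the tangent of half this angle, whatever the lens; pixels are square), "cx", "cy" (the principal point, pixels), "dist" ([k1, k2, p1, p2, k3] as OpenCV has them; the pictures are not rectified), "extrinsics" (4x4, takes a point from world to camera coordinates); the wrist camera has in their place "hand_eye" (4x4, takes a point from camera to tool coordinates, whose origin is the TCP and whose axes are the flange's). Camera axes: x right, y up, looking along -z (the intrinsics and any distortion apply to the point x, -y, -z); pixel columns grow to the right and rows downward; lengths in mm; the calibration is good to about 2 mm. A picture is of the moment at which its call begins: read the wrist's pose just before it. camera_model takes no time and is no camera call.
- close_job(): hands the job in; it is judged then, once.
The state is a dict: "time_s": time; "qpos": joint angles; "joint_velocities": joint speeds; "effort": joint torques, N m; "tcp_pos": TCP position; "orientation": TCP orientation; "force": force on the tool from outside, world axes, zero at the start; "moment": the same for the moment, N m; "opening": finger opening in mm; "grasp_force": force on a finger pad.
Only numpy, scipy, OpenCV 4.12 (cv2) and the standard library are available. Lean on these libraries where they do the work, as an engineer would, in place of code of your own. Each camera call takes 0.05 s, during which the arm holds its last target. There are 200 camera calls.

## Task

I am fitting a strap stay to the wooden punch box, to stop its lid at 60 degrees. First take the silver marking pen off the shut lid and stand it in the empty white pot, where I can reach it; then lift the lid by its brass knob and hold it open at 60 degrees from shut, give or take 5. The lid falls shut if let go, so finish still holding it by the knob, with the pot standing upright and the other things left where they lie.

Things in the scene. Friction and masses are not known exactly. Their poses are not given: they have to be found in the camera images.
- punch_box: Oak box with a hinged lid, fixed to the bench, 150 mm deep (its x), 220 mm wide (its y), 86 mm high shut. Origin: centre of the underside, on the bench; z up; the front, with the knob, faces its -x, the hinge is along its rear (+x). The lid's flat top is 85.6 mm above the origin, from x = -77 to 73 and y = -110 to 110 mm; the lid's rim is 24 mm high.
- lid_hinge (a point): A point on the hinge axis of the lid, at the middle of the box's width: 75 mm behind the box's origin (its +x) and 65 mm above it. The axis runs along the box's y; this point has the box's axes.
- punch_box_lid (a joint): Opening angle of the lid, rad: 0 shut (as it starts), 1.047 = 60 degrees, stop at 1.31. Opening takes the front edge up and back, away from the robot. The lid weighs 0.27 kg, turns almost without friction and falls shut by itself from every angle; 1.5 N at the knob lifts it.
- knob_grip (a point): Middle of the head of the brass knob on the lid's front rim; axes are the lid's. Shut, it is 175.5 mm in front of the hinge axis and 8.5 mm above it, and the knob points level along the box's -x. Round head 18 mm across, 16 mm long, 16 to 32 mm out from the rim (this point 23.5 mm), on a 10 mm neck. Pinched on its two sides along the box's y, it swivels between the fingers as the lid turns.
- marking_pen: Silver-grey marking pen lying on the shut lid, more or less along the box's width. 136 mm long along its y (from -68 to +68 mm), 14 mm wide (x), 10 mm thick (z); origin at the centre of its underside. 15 g. Either end may go into the pot.
- tool_pot: Empty white stoneware pot, round, loose on the bench, 0.32 kg, 100 mm high, 81 mm across the rim and 63 mm across the foot. Origin at the centre of its underside, z up. The mouth is 69 mm wide inside, the inner floor 60 mm wide and 6 mm up: a pen stands leaning in it, up to some 35 degrees from upright. A tall desk lamp stands on the bench to its left: keep the arm clear of it.
- pot_mouth (a point): Centre of the pot's mouth, level with the rim, 100 mm above the bench.
- tape_measure: Teal tape measure lying on the bench to the right of the box, 64 x 80 x 25 mm: a bystander. Origin at the centre of the underside.
- buckle: Brass-coloured buckle lying flat behind the pot, 42 x 50 x 9 mm: a bystander. Origin at the centre of the underside.
- thread_cone: Cream thread cone standing behind the work, 62 mm across, 98 mm high: a bystander. Origin at the centre of the underside.
Mind the look-alikes: they are no part of the job. What is shaped like the marking_pen but orange is not meant.

How it is judged:
By the outcome, as a careful person would: the job done as asked, in the order asked, and still so for the second after the job is handed in, while the arm keeps its last pose, push and grip.
It also fails if it takes over 56 s, if anything falls off the work surface, if the arm or the gripper's body presses on something with over 40 N, if the wrist force passes 120 N, or if a joint passes its speed limit or range.

## Working session

There is one attempt and no reset: what is moved stays moved. The work goes in short steps, Python scripts to look and compute and a tool call to move; the robot and the scene stay as the last step left them, time stands still between calls to the robot, and variables do not carry over. Pictures are saved under pics/ and viewed, at most 10 in all, crops included, and the job is handed in when it is done.

Besides the shell and the picture viewer there is one more tool, called as name(argument=value, ...), one argument or row to a line, values as JSON. jog_arm: Moves the arm, as the interface text tells. Its arguments: {"type":"object","properties":{"linear":{"type":"array","items":{"type":"array","items":{"type":"number"}}},"angular":{"type":"array","items":{"type":"array","items":{"type":"number"}}},"hand":{"type":"number"},"grip_force":{"type":"number"}},"required":["linear","angular"]}

```bash
mkdir -p pics
cat > h.py <<'E'
from bench import *
import numpy as np, cv2
from scipy.spatial.transform import Rotation as R
def model(n):
    m=camera_model(n); f=210/np.tan(np.radians(m['fovy'])/2)
    return m,np.array([[f,0,m['cx']],[0,f,m['cy']],[0,0,1]]),np.array(m['dist'],float)
def c2w(n,m,s):
    if n!='wrist': return np.linalg.inv(np.array(m['extrinsics']))
    T=np.eye(4);T[:3,:3]=R.from_rotvec(s['orientation']).as_matrix();T[:3,3]=s['tcp_pos']
    return T@np.array(m['hand_eye'])
def cloud(n,save=None):
    s=read_state(); p,d=grab_frame(n); m,K,D=model(n)
    if save: cv2.imwrite('pics/'+save,p[:,:,::-1])
    v,u=np.mgrid[:420,:560]
    q=cv2.undistortPoints(np.stack([u,v],-1).reshape(-1,1,2).astype(float),K,D).reshape(420,560,2)
    P=np.stack([q[...,0]*d,-q[...,1]*d,-d,np.ones_like(d)],-1)@c2w(n,m,s).T
    P=P[...,:3]; P[d==0]=np.nan
    return p,d,P,s
E
python3 - <<'E'
from h import *
p,d,P,s=cloud('scene','s0.png');np.savez('s0.npz',p=p,P=P)
p,d,P,s=cloud('side','d0.png');np.savez('d0.npz',p=p,P=P)
print(s); print(camera_model('wrist'))
E
```

```text
{'time_s': 0.05, 'qpos': array([ 1.12998492e+00,  1.26341083e-01, -4.05776762e-02,  1.40540382e+00,
       -1.47027435e-06,  1.57079980e+00]), 'joint_velocities': array([ 0.00021969, -0.00094402,  0.00091783,  0.00035634,  0.00088989,
        0.00184959]), 'effort': array([ 1.27016501e-03, -4.37326348e+01,  3.53975523e+01,  1.37723470e-02,
        6.18506283e-05, -1.71715715e-05]), 'tcp_pos': array([223.94601109, 474.69062008, 403.96256955]), 'orientation': array([-6.86764852e-01, -3.06526761e+00,  2.33968847e-03]), 'force': array([ 0.02642608,  0.48282895, -0.0662602 ]), 'moment': array([-0.01712114,  0.01118248, -0.00511184]), 'grasp_force': 0.0, 'opening': 85.25528775405492}
{'fovy': 67.0808814484368, 'cx': 281.9237761439093, 'cy': 210.77014448270467, 'dist': array([-0.07309051,  0.        ,  0.        ,  0.        ,  0.        ]), 'hand_eye': array([[-1.54179097e-03,  9.45241385e-01,  3.26368423e-01,
         8.42059854e+01],
       [ 9.99998811e-01,  1.46169575e-03,  4.90653536e-04,
        -4.78649871e-01],
       [-1.32653096e-05,  3.26368791e-01, -9.45242515e-01,
         3.02581339e+01],
       [ 0.00000000e+00,  0.00000000e+00,  0.00000000e+00,
         1.00000000e+00]])}
```

View pics/s0.png

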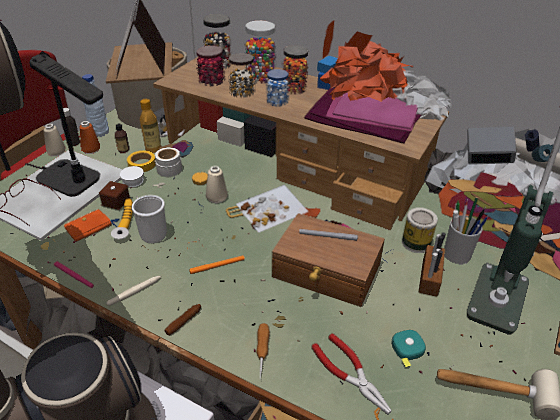

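View pics/d0.png

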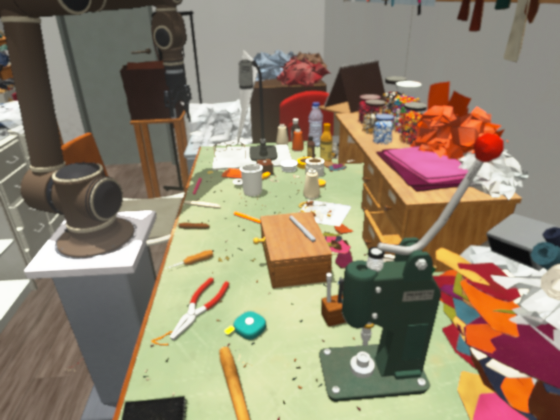

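The scene view shows the pot at about (151,218), the lid with the silver pen at (328,235), the knob at (315,273) and the lamp at (68,140). An orange look-alike pen lies at (217,264). Next I'll measure these from the point cloud.

Run:
```python
from h import *
z=np.load('s0.npz');P=z['P'];p=z['p'].astype(int)
v,u=np.mgrid[:420,:560]
def reg(a,b,c,d): return (u>=a)&(u<b)&(v>=c)&(v<d)
for n,uv in dict(knob=(316,272),pen=(328,235),pot=(151,200),bench=(230,285),lamp=(80,80),lampend=(98,95),lamp2=(35,60),lamp3=(68,170),buckle=(235,212),cone=(216,170),tape=(408,340)).items():
    print(n,np.nanmedian(P[uv[1]-1:uv[1]+2,uv[0]-1:uv[0]+2].reshape(-1,3),0).round(1))
r=reg(265,390,205,305)
lid=r&(abs(P[...,2]-86)<5); L=P[lid]; print('lid z',np.median(L[:,2]),len(L))
rect=cv2.minAreaRect(L[:,:2].astype(np.float32)); print('lid rect',rect, cv2.boxPoints(rect))
pen=reg(292,362,225,245)&(P[...,2]>91.0)
q=P[pen]; print('pen',len(q),cv2.minAreaRect(q[:,:2].astype(np.float32)),np.median(q,0))
# grey pixels
sat=p.max(-1)-p.min(-1)
q=P[reg(292,362,225,245)&(sat<35)&(P[...,2]>84)]; print('pen grey',len(q),cv2.minAreaRect(q[:,:2].astype(np.float32)),np.median(q,0))
pot=reg(130,170,190,245)&(P[...,2]>95)&(P[...,2]<106); q=P[pot]; print('pot rim',cv2.minEnclosingCircle(q[:,:2].astype(np.float32)),np.median(q[:,2]))
kn=reg(300,332,262,290); k=kn&(p[...,0]-p[...,2]>90)&(p[...,0]>150); q=P[k]; print('knob',len(q),np.median(q,0),q.min(0),q.max(0))
lm=reg(28,105,50,195)&(p.max(-1)<70)&(P[...,2]>40); q=P[lm]
for a in range(50,500,50):
    b=q[(q[:,2]>a)&(q[:,2]<a+50)]
    if len(b): print('lamp',a,b.min(0).round(),b.max(0).round())
```

```text
knob [ 503.5 -190.5   77. ]
pen [ 610.  -168.8   91.9]
pot [514.1 273.7  86.4]
bench [ 4.352e+02 -8.300e+00 -4.000e-01]
lamp [496.3 415.8 387.6]
lampend [487.7 357.1 366.7]
lamp2 [468.9 528.1 425.7]
lamp3 [558.2 635.5  27.8]
buckle [664.  125.4   0.7]
cone [693.3 198.4  95. ]
tape [ 470.6 -424.1   23.5]
lid z 86.06521374883698 4195
lid rect ((575.9581909179688, -183.0628204345703), (187.1979522705078, 219.93624877929688), 4.85691499710083) [[ 473.38458  -81.41437]
 [ 492.00604 -300.56088]
 [ 678.5318  -284.71127]
 [ 659.91034  -65.56476]]
pen 247 ((613.9125366210938, -167.6069793701172), (15.341226577758789, 132.48634338378906), 19.319833755493164) [ 614.08002193 -172.97677636   95.28763428]
pen grey 319 ((615.6082153320312, -165.7211456298828), (24.398365020751953, 136.10169982910156), 21.673891067504883) [ 613.11483145 -170.499747     94.26637168]
pot rim ((483.2277526855469, 256.8948974609375), 41.1984748840332) 98.08319166864158
knob 38 [nan nan nan] [nan nan nan] [nan nan nan]
lamp 50 [503. 446.  50.] [1051. 1258.  100.]
lamp 100 [529. 560. 100.] [1020. 1250.  149.]
lamp 150 [528. 562. 151.] [805. 739. 200.]
lamp 200 [528. 560. 200.] [793. 732. 250.]
lamp 250 [527. 561. 250.] [542. 577. 300.]
lamp 300 [528. 561. 300.] [540. 575. 335.]
lamp 350 [454. 351. 354.] [506. 496. 400.]
lamp 400 [455. 443. 400.] [525. 559. 431.]
```

jog_arm(
  linear=[
    [0.018, -0.031, -0.002],
    [0.018, -0.031, -0.002],
    [0.018, -0.031, -0.002],
    [0.018, -0.031, -0.002],
    [0.018, -0.031, -0.002],
    [0.018, -0.031, -0.002],
    [0.018, -0.031, -0.002],
    [0.018, -0.031, -0.002],
    [0.018, -0.031, -0.002],
    [0.018, -0.031, -0.002],
    [0.018, -0.031, -0.002],
    [0.018, -0.031, -0.002],
  ],
  angular=[
    [0, 0, -2.06],
    [0, 0, -2.06],
    [0, 0, -2.06],
    [0, 0, -2.06],
    [0, 0, -2.06],
    [0, 0, -2.06],
    [0, 0, -2.06],
    [0, 0, -2.06],
    [0, 0, -2.06],
    [0, 0, -2.06],
    [0, 0, -2.06],
    [0, 0, -2.06],
  ],
  hand=0,
  grip_force=30,
)

```text
time_s: 1.1
tcp_pos: [440.3, 101.0, 380.4]
orientation: [-1.33, -2.846, 0.0]
force: [0.5, -0.7, -0.6]
opening: 42.7
grasp_force: 0.0
```

jog_arm(
  linear=[
    [0.018, -0.031, -0.002],
    [0.018, -0.031, -0.002],
    [0.018, -0.031, -0.002],
    [0.018, -0.031, -0.002],
    [0.018, -0.031, -0.002],
    [0.018, -0.031, -0.002],
    [0.018, -0.031, -0.002],
    [0.018, -0.031, -0.002],
    [0.018, -0.031, -0.002],
    [0.018, -0.022, -0.002],
    [0, 0, 0],
    [0, 0, 0],
  ],
  angular=[
    [0, 0, -2.06],
    [0, 0, -2.06],
    [0, 0, -2.06],
    [0, 0, -2.06],
    [0, 0, -2.06],
    [0, 0, -2.06],
    [0, 0, -2.06],
    [0, 0, -2.06],
    [0, 0, -2.06],
    [0, 0, -2.06],
    [0, 0, 0],
    [0, 0, 0],
  ],
)

```text
time_s: 2.1
tcp_pos: [620.4, -199.4, 358.9]
orientation: [-1.815, -2.561, 0.001]
force: [-0.3, -0.1, 0.1]
opening: 42.7
grasp_force: 0.0
```

Run:
```python
from h import *
p,d,P,s=cloud('wrist','w1.png');np.savez('w1.npz',p=p,P=P)
print(s['time_s'],s['tcp_pos'],s['qpos'],s['opening'])
M=R.from_rotvec(s['orientation']).as_matrix();print(M.round(3))
lid=(abs(P[...,2]-85.6)<2.5);print('lid z',np.median(P[lid][:,2]),lid.sum())
zt=np.median(P[lid][:,2]); h=P[...,2]-zt
m=((h>4)&(h<16)).astype(np.uint8)
m[(P[...,0]<520)|(P[...,0]>680)|(P[...,1]<-290)|(P[...,1]>-80)]=0
n,l,st,c=cv2.connectedComponentsWithStats(m)
for i in range(1,n):
    if st[i,4]>300: q=P[l==i]; print(st[i],cv2.minAreaRect(q[:,:2].astype(np.float32)),np.median(q,0))
```

```text
2.1 [ 620.4142502  -199.44932517  358.85139789] [-3.11071946e-01  3.74270234e-01  1.79893751e-01  1.37915597e+00
  1.55681623e-04  9.22290077e-01] 42.72942828441798
[[-0.331  0.944 -0.003]
 [ 0.944  0.331  0.001]
 [ 0.002 -0.002 -1.   ]]
lid z 86.54179064700247 49399
[ 282   82   17  176 2723] ((614.6167602539062, -168.73291015625), (13.16495418548584, 133.9449920654297), 20.20659065246582) [ 613.83683129 -165.29313609   96.21120944]
```

View pics/w1.png

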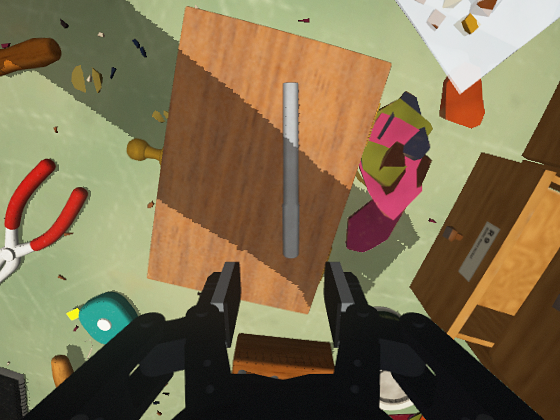

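The pen runs from (291,83) to (291,257) in the picture, already in line with the fingers, and the knob is at (140,150). Descending now.

jog_arm(
  linear=[
    [0.005, 0, -0.005],
    [0, 0, -0.015],
    [0, 0, -0.02],
    [0, 0, -0.02],
    [0, 0, -0.015],
    [0, 0, -0.01],
    [0, 0, -0.007],
    [0, 0, -0.005],
    [0, 0, 0],
    [0, 0, 0],
  ],
  angular=[
    [0, 0, 1],
    [0, 0, 0],
    [0, 0, 0],
    [0, 0, 0],
    [0, 0, 0],
    [0, 0, 0],
    [0, 0, 0],
    [0, 0, 0],
    [0, 0, 0],
    [0, 0, 0],
  ],
)

```text
time_s: 2.98
tcp_pos: [625.1, -198.0, 264.4]
orientation: [1.791, 2.58, 0.0]
force: [0.8, -0.0, -0.6]
opening: 42.6
grasp_force: 0.0
```

jog_arm(
  linear=[
    [0, 0, 0],
    [0, 0, 0],
    [0, 0, 0],
    [0, 0, 0],
    [0, 0, 0],
    [0, 0, 0],
  ],
  angular=[
    [0, 0, 0],
    [0, 0, 0],
    [0, 0, 0],
    [0, 0, 0],
    [0, 0, 0],
    [0, 0, 0],
  ],
  hand=-1,
)

```text
time_s: 3.48
tcp_pos: [625.2, -198.3, 264.6]
orientation: [1.792, 2.579, 0.001]
force: [0.0, 0.5, 5.8]
opening: 11.3
grasp_force: 29.8
```

Run:
```python
from h import *
z=np.load('w1.npz');P=z['P'];p=z['p'].astype(int)
lid=(abs(P[...,2]-86)<3.5)&(P[...,0]<690)&(P[...,0]>480);lid=cv2.morphologyEx(lid.astype(np.uint8),cv2.MORPH_OPEN,np.ones((15,15)))>0
r=cv2.minAreaRect(P[lid][:,:2].astype(np.float32));print(r,cv2.boxPoints(r))
k=P[130:175,125:162].reshape(-1,3);k=k[(k[:,2]>60)&(k[:,0]<520)];print('knob',np.median(k,0),np.percentile(k,3,0),np.percentile(k,97,0))
for f in 's0','d0':
  z=np.load(f+'.npz');P=z['P'];q=P[(abs(P[...,2]-100)<3)&(P[...,0]>420)&(P[...,0]<560)&(P[...,1]>200)&(P[...,1]<320)]
  print(f,len(q),cv2.minEnclosingCircle(q[:,:2].astype(np.float32)),q.min(0),q.max(0))
```

```text
((591.1011962890625, -183.51515197753906), (151.00979614257812, 220.53961181640625), 4.766351699829102) [[ 506.69482  -79.90058]
 [ 525.02    -299.67752]
 [ 675.50757 -287.12973]
 [ 657.1824   -67.35278]]
knob [ 498.34334231 -189.78180768   79.91829683] [ 487.5966626  -198.65171012   75.07823034] [ 516.67376153 -183.8067178    85.44266654]
s0 137 ((482.4342041015625, 258.21624755859375), 40.46904754638672) [442.04954864 218.0238959   97.03784485] [521.41212499 296.53888457 102.62867042]
d0 60 ((485.4563903808594, 252.76187133789062), 41.352474212646484) [446.91384206 211.57486395  97.01341797] [522.24888785 291.80054169 101.77734629]
```

jog_arm(
  linear=[
    [0, 0, 0],
    [0, 0, 0],
    [0, 0, 0],
    [0, 0, -0.002],
    [0, 0, -0.002],
    [0, 0, 0],
  ],
  angular=[
    [0, 0, 0],
    [0, 0, 0],
    [0, 0, 0],
    [0, 0, 0],
    [0, 0, 0],
    [0, 0, 0],
  ],
  hand=-0.4,
)

```text
time_s: 3.98
tcp_pos: [624.9, -198.2, 259.6]
orientation: [-1.792, -2.58, 0.0]
force: [0.4, -0.0, 0.4]
opening: 25.8
grasp_force: 0.0
```

jog_arm(
  linear=[
    [0, 0, 0],
    [0, 0, 0],
    [0, 0, 0],
    [0, 0, 0],
    [0, 0, 0],
    [0, 0, 0],
  ],
  angular=[
    [0, 0, 0],
    [0, 0, 0],
    [0, 0, 0],
    [0, 0, 0],
    [0, 0, 0],
    [0, 0, 0],
  ],
  hand=-1,
)

```text
time_s: 4.48
tcp_pos: [625.1, -198.2, 260.0]
orientation: [1.792, 2.58, 0.0]
force: [-1.1, -0.2, 4.5]
opening: 11.9
grasp_force: 30.6
```

jog_arm(
  linear=[
    [0, 0, 0.01],
    [0, 0, 0.02],
    [0, 0, 0.02],
    [-0.016, 0.024, 0.01],
    [-0.016, 0.024, 0],
    [-0.016, 0.024, 0],
    [-0.016, 0.024, 0],
    [-0.016, 0.024, 0],
    [-0.016, 0.024, 0],
    [-0.016, 0.024, 0],
    [-0.016, 0.024, 0],
    [-0.016, 0.024, 0],
  ],
  angular=[
    [0, 0, 0],
    [0, 0, 0],
    [0, 0, 0],
    [0, 0, 6],
    [0, 0, 6],
    [0, 0, 6],
    [0, 0, 6],
    [0, 0, 6],
    [0, 0, 6],
    [0, 0, 6],
    [0, 0, 6],
    [0, 0, 6],
  ],
)

```text
time_s: 5.48
tcp_pos: [479.8, 18.8, 319.8]
orientation: [-0.418, -3.113, 0.0]
force: [-0.3, 0.4, -0.6]
opening: 11.6
grasp_force: 29.3
```

jog_arm(
  linear=[
    [-0.016, 0.024, 0],
    [-0.016, 0.024, 0],
    [-0.016, 0.024, 0],
    [-0.016, 0.024, 0],
    [-0.016, 0.024, 0],
    [-0.016, 0.024, 0],
    [-0.016, 0.024, 0],
    [0, 0, 0],
    [0, 0, 0],
  ],
  angular=[
    [0, 0, 6],
    [0, 0, 6],
    [0, 0, 6],
    [0, 0, 6],
    [0, 0, 6],
    [0, 0, 6],
    [0, 0, 2],
    [0, 0, 0],
    [0, 0, 0],
  ],
)

```text
time_s: 6.23
tcp_pos: [368.2, 186.6, 319.9]
orientation: [0.615, -3.081, 0.001]
force: [0.1, -0.0, -0.1]
opening: 11.8
grasp_force: 29.4
```

jog_arm(
  linear=[
    [0, 0, 0],
    [0, 0, 0],
    [0, 0, 0],
    [0, 0, 0],
    [0, 0, 0],
    [0, 0, 0],
    [0, 0, 0],
    [0, 0, 0],
    [0, 0, 0],
    [0, 0, 0],
    [0, 0, 0],
    [0, 0, 0],
  ],
  angular=[
    [3.18, -6.01, 0],
    [3.18, -6.01, 0],
    [3.18, -6.01, 0],
    [3.18, -6.01, 0],
    [3.18, -6.01, 0],
    [3.18, -6.01, 0],
    [3.18, -6.01, 0],
    [3.18, -6.01, 0],
    [3.18, -6.01, 0],
    [3.18, -6.01, 0],
    [0, 0, 0],
    [0, 0, 0],
  ],
)

```text
time_s: 7.23
tcp_pos: [368.6, 184.7, 317.7]
orientation: [-0.383, 1.944, 0.379]
force: [-0.5, 0.0, -0.7]
opening: 11.6
grasp_force: 29.4
```

Run:
```python
from h import *
p,d,P,s=cloud('scene','s1.png');np.savez('s1.npz',p=p,P=P)
p,d,P,s=cloud('wrist','w2.png');np.savez('w2.npz',p=p,P=P)
M=R.from_rotvec(s['orientation']).as_matrix();print(s['time_s'],s['tcp_pos'],s['qpos'],s['opening'],s['force']);print(M.round(3))
a=cv2.imread('pics/s1.png')[60:300,60:380];b=cv2.imread('pics/w2.png')
cv2.imwrite('pics/c1.png',np.vstack([cv2.resize(a,(420,315)),cv2.resize(b,(420,285))[:285]]))
```

```text
7.2833 [369.10169591 185.0967133  318.74799126] [ 0.45727735 -0.50033704 -1.09717183 -0.20568445  0.02554389  0.0846464 ] 11.792464556534147 [ 0.62776127  0.20001874 -1.01101565]
[[-0.38  -0.432  0.818]
 [-0.093  0.898  0.431]
 [-0.92   0.088 -0.381]]
```

View pics/c1.png

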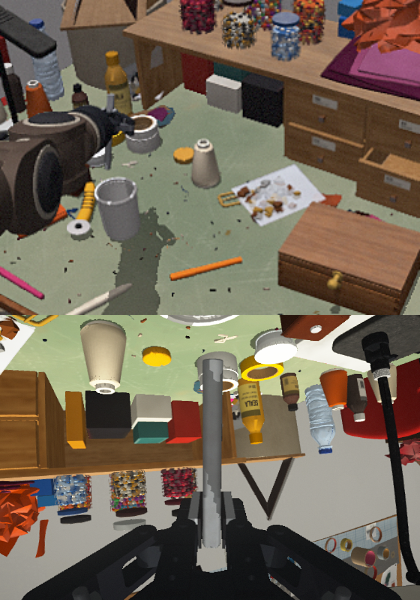

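The pen hangs from the gripper, its free end at about (283,62) in the full wrist picture. The scene view shows the pot clear below and to the right of the gripper. I'll measure the pen line next.

Run:
```python
from h import *
z=np.load('w2.npz');P=z['P'];s=read_state();M=R.from_rotvec(s['orientation']).as_matrix();t=s['tcp_pos']
T=(P-t)@M  # tool coords
m=(abs(T[...,1])<12)&(T[...,2]>140)&(T[...,2]<200)&(T[...,0]>-60)&(T[...,0]<140)
q=T[m];print(len(q))
for a in range(-20,130,15):
    b=q[(q[:,0]>=a)&(q[:,0]<a+15)]
    if len(b):print(a,np.median(b,0).round(1),b.min(0).round(),b.max(0).round())
x=np.percentile(q[:,0],99.5);print('tip x',x)
b=q[q[:,0]>x-12];c=np.median(b,0);tip=np.array([x,c[1],c[2]]);print('tip world',t+M@tip)
c=np.array([484,256]);r=c/np.linalg.norm(c);l=np.array([-r[1],r[0]])
tw=t+M@tip;e=tw[:2]-c;print('tip rad,lat',e@r,e@l)
mid=t+M@(tip-[93,0,0]);e=mid[:2]-c;print('pt93 up rad,lat,z',e@r,e@l,mid[2],tw[2])
print('r,l',r,l)
z=np.load('s1.npz');P=z['P'];q=P[(abs(P[...,2]-100)<3)&(P[...,0]>430)&(P[...,0]<560)&(P[...,1]>205)&(P[...,1]<310)]
print(cv2.minEnclosingCircle(q[:,:2].astype(np.float32)),q.min(0),q.max(0))
```

```text
8029
-20 [-11.6  -1.  163.4] [-20.  -7. 144.] [ -5.   5. 167.]
-5 [  2.9  -1.  163.2] [ -5.  -7. 140.] [ 10.   5. 165.]
10 [ 12.3  -0.  162.6] [ 10. -12. 140.] [ 25.  11. 169.]
25 [ 32.7  -0.9 163.6] [ 25.  -7. 161.] [ 40.   5. 168.]
40 [ 47.7  -0.9 163.5] [ 40.  -6. 161.] [ 55.   5. 169.]
55 [ 62.6  -0.9 163.6] [ 55.  -6. 161.] [ 70.   5. 168.]
70 [ 77.6  -0.5 163.5] [ 70.  -6. 161.] [ 85.   5. 169.]
85 [ 9.230e+01 -1.000e-01  1.635e+02] [ 85.  -5. 161.] [100.   5. 169.]
tip x 98.91698345526784
tip world [465.94158167 246.87156483 166.61491562]
tip rad,lat -20.23103814528069 0.37402787527748194
pt93 up rad,lat,z 14.895218762635444 -8.509248432240282 252.26673099531237 166.6149156165163
r,l [0.88396555 0.46755203] [-0.46755203  0.88396555]
((480.5664367675781, 257.0072326660156), 40.89087677001953) [442.8172302  217.77330836  97.02960336] [521.16076194 296.95619067 102.55800867]
```

jog_arm(
  linear=[
    [-0.002, 0.004, -0.005],
    [0, 0, -0.012],
    [0, 0, -0.016],
    [0, 0, -0.016],
    [0, 0, -0.016],
    [0, 0, -0.016],
    [0, 0, -0.016],
    [0, 0, -0.016],
    [0, 0, -0.014],
    [0, 0, -0.012],
    [0, 0, -0.008],
    [0, 0, 0],
  ],
  angular=[
    [0, 0, 0],
    [0, 0, 0],
    [0, 0, 0],
    [0, 0, 0],
    [0, 0, 0],
    [0, 0, 0],
    [0, 0, 0],
    [0, 0, 0],
    [0, 0, 0],
    [0, 0, 0],
    [0, 0, 0],
    [0, 0, 0],
  ],
)

```text
time_s: 8.33
tcp_pos: [386.3, 199.9, 194.1]
orientation: [-0.391, 1.968, 0.375]
force: [-0.7, -0.0, -0.7]
opening: 11.9
grasp_force: 29.4
```

Run:
```python
from h import *
p,d,P,s=cloud('wrist','w3.png');print(s['tcp_pos'],s['force'],s['opening'])
p,d,P,s=cloud('scene','s2.png')
q=P[(abs(P[...,2]-100)<3)&(P[...,0]>430)&(P[...,0]<560)&(P[...,1]>205)&(P[...,1]<310)]
a=cv2.imread('pics/s2.png')[130:290,60:300];b=cv2.imread('pics/w3.png')
cv2.imwrite('pics/c2.png',np.hstack([cv2.resize(a,(400,267)),cv2.resize(b,(356,267))]))
```

```text
[386.33041512 199.85256213 194.09077237] [-0.73200578 -0.02850683 -0.73900402] 11.884408059281991
```

View pics/c2.png

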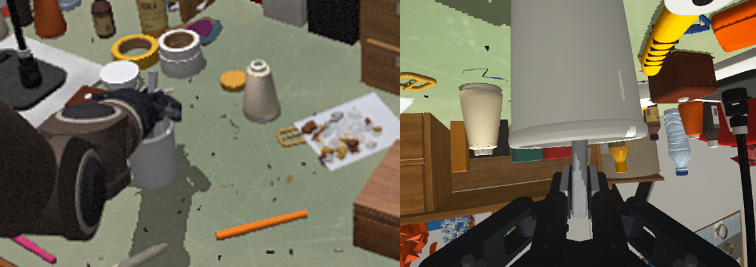

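Run:
```python
from h import *
s=read_state();M=R.from_rotvec(s['orientation']).as_matrix();t=s['tcp_pos'];print(s['qpos'].round(3));print(M.round(3))
c=np.array([483,256.5]);r=c/np.linalg.norm(c);l=np.array([-r[1],r[0]])
for x in (99,80,60,40,0,-37):
    w=t+M@[x,-.5,168.5];e=w[:2]-c;print(x,(e@r).round(1),(e@l).round(1),w[2].round(1))
```

```text
[ 0.474 -0.176 -1.264 -0.673  0.012  0.09 ]
[[-0.399 -0.432  0.809]
 [-0.103  0.898  0.428]
 [-0.911  0.087 -0.403]]
99 2.1 4.1 36.8
80 9.7 2.2 54.1
60 17.7 0.3 72.4
40 25.7 -1.6 90.6
0 41.7 -5.4 127.0
-37 56.6 -9.0 160.7
```

jog_arm(
  linear=[
    [0, 0, 0],
    [0, 0, 0],
    [0, 0, 0],
    [-0.002, -0.001, 0],
    [-0.001, -0.001, 0],
    [0, 0, 0],
    [0, 0, 0],
  ],
  angular=[
    [-1.1, 2.1, 0],
    [-1.1, 2.1, 0],
    [-1.1, 2.1, 0],
    [0, 0, 0],
    [0, 0, 0],
    [0, 0, 0],
    [0, 0, 0],
  ],
)

```text
time_s: 9.02
tcp_pos: [382.2, 197.1, 195.0]
orientation: [-0.413, 2.086, 0.348]
force: [0.4, -0.5, -0.6]
opening: 11.9
grasp_force: 29.4
```

Run:
```python
from h import *
s=read_state();M=R.from_rotvec(s['orientation']).as_matrix();t=s['tcp_pos'];print(t,s['force'],s['qpos'].round(3))
c=np.array([483,256.5]);r=c/np.linalg.norm(c);l=np.array([-r[1],r[0]])
for x in (99,80,60,40,20,0,-37):
    w=t+M@[x,-.5,168.5];e=w[:2]-c;print(x,(e@r).round(1),(e@l).round(1),w[2].round(1))
p,d,P,s=cloud('scene')
q=P[(P[...,2]>60)&(P[...,2]<94)&(P[...,0]>430)&(P[...,0]<560)&(P[...,1]>205)&(P[...,1]<310)];print(np.percentile(q,2,0))
```

```text
[382.22194607 197.05155343 194.96583145] [ 0.41019744 -0.53003025 -0.5726342 ] [ 0.472 -0.234 -1.203 -0.433  0.013  0.088]
99 -22.4 3.7 24.1
80 -12.8 1.8 40.4
60 -2.6 -0.1 57.5
40 7.6 -2.0 74.6
20 17.8 -3.9 91.7
0 27.9 -5.9 108.8
-37 46.7 -9.4 140.5
[446.57441165 220.37758664  61.00694971]
```

jog_arm(
  linear=[
    [0, 0, 0],
    [0, 0, 0],
    [0, 0, 0],
    [0, 0, 0],
    [0, 0, 0],
    [0, 0, 0],
  ],
  angular=[
    [0, 0, 0],
    [0, 0, 0],
    [0, 0, 0],
    [0, 0, 0],
    [0, 0, 0],
    [0, 0, 0],
  ],
  hand=-0.55,
)

```text
time_s: 9.57
tcp_pos: [382.6, 197.2, 195.0]
orientation: [-0.413, 2.087, 0.348]
force: [0.1, -0.1, -0.8]
opening: 19.3
grasp_force: 0.0
```

Run:
```python
from h import *
p,d,P,s=cloud('scene','s3.png');print(s['force'],s['opening'])
p,d,P,s=cloud('wrist','w4.png')
a=cv2.imread('pics/s3.png')[130:290,60:300];b=cv2.imread('pics/w4.png')
cv2.imwrite('pics/c3.png',np.hstack([cv2.resize(a,(400,267)),cv2.resize(b,(356,267))]))
```

```text
[ 0.05699206 -0.10114157 -0.78619459] 19.31648604714158
```

View pics/c3.png

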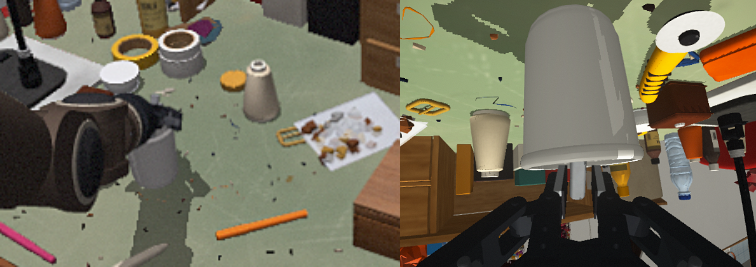

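The scene view shows the pen has dropped into the pot. I'll back off upward and check.

jog_arm(
  linear=[
    [0, 0, 0.006],
    [-0.002, -0.001, 0.012],
    [-0.003, -0.0015, 0.012],
    [-0.006, -0.003, 0.014],
    [-0.008, -0.004, 0.014],
    [-0.008, -0.004, 0.014],
    [-0.008, -0.004, 0.014],
    [-0.008, -0.004, 0.014],
    [-0.004, -0.006, 0.014],
    [0, -0.02, 0.01],
    [0, -0.02, 0.01],
    [0, -0.02, 0.01],
  ],
  angular=[
    [0, 0, 0],
    [0, 0, 0],
    [0, 0, 0],
    [0, 0, 0],
    [0, 0, 0],
    [0, 0, 0],
    [0, 0, 0],
    [0, 0, 0],
    [0, 0, 0],
    [0, 0, 0],
    [0, 0, 0],
    [0, 0, 0],
  ],
  hand=-0.4,
)

```text
time_s: 10.67
tcp_pos: [334.7, 109.3, 340.3]
orientation: [-0.415, 2.085, 0.349]
force: [-0.0, -0.4, -0.9]
opening: 25.7
grasp_force: 0.0
```

Run:
```python
from h import *
p,d,P,s=cloud('scene','s4.png');print(s['time_s'],s['tcp_pos'],s['force'],s['qpos'].round(3),s['orientation'])
M=R.from_rotvec(s['orientation']).as_matrix();print(M.round(3))
# rotation to tool-down with y along az 94.8
a=np.radians(94.8);y=np.array([np.cos(a),np.sin(a),0]);zz=np.array([0,0,-1]);Mt=np.stack([np.cross(y,zz),y,zz],1)
print('rotvec deg',np.degrees(R.from_matrix(Mt@M.T).as_rotvec()))
cv2.imwrite('pics/c4.png',cv2.resize(cv2.imread('pics/s4.png')[130:290,60:300],(600,400)))
```

```text
10.6667 [334.72079619 109.2805766  340.30807914] [-0.03962479 -0.3750595  -0.85676948] [ 0.243 -0.665 -1.019  0.196  0.211 -0.032] [-0.41533009  2.08512797  0.34869046]
[[-0.493 -0.424  0.759]
 [-0.154  0.902  0.404]
 [-0.856  0.082 -0.51 ]]
rotvec deg [-19.52018752  56.23175498 -16.11355453]
```

View pics/c4.png

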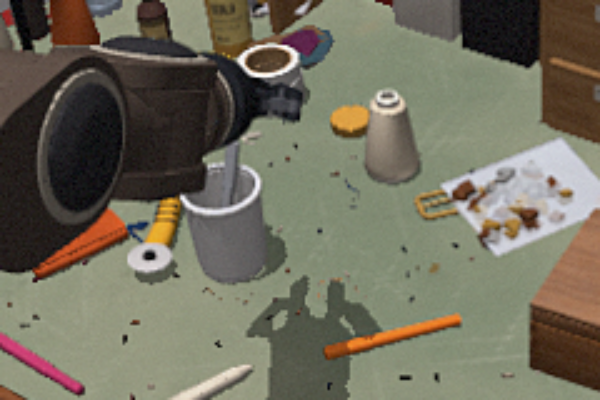

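The pen stands in the pot, leaning at (232,185) in the crop, and the pot is upright. Next is the knob.

jog_arm(
  linear=[
    [0.01, -0.019, 0],
    [0.01, -0.019, 0],
    [0.01, -0.019, 0],
    [0.01, -0.019, 0],
    [0.01, -0.019, 0],
    [0.01, -0.019, 0],
    [0.01, -0.019, 0],
    [0.01, -0.019, 0],
    [0.01, -0.019, 0],
    [0.01, -0.019, 0],
    [0.01, -0.019, 0],
    [0.01, -0.019, 0],
  ],
  angular=[
    [-1.22, 3.51, -1],
    [-1.22, 3.51, -1],
    [-1.22, 3.51, -1],
    [-1.22, 3.51, -1],
    [-1.22, 3.51, -1],
    [-1.22, 3.51, -1],
    [-1.22, 3.51, -1],
    [-1.22, 3.51, -1],
    [-1.22, 3.51, -1],
    [-1.22, 3.51, -1],
    [-1.22, 3.51, -1],
    [-1.22, 3.51, -1],
  ],
  hand=0,
)

```text
time_s: 11.72
tcp_pos: [455.9, -119.3, 339.6]
orientation: [-0.222, 2.886, 0.106]
force: [2.1, -0.1, -0.2]
opening: 42.6
grasp_force: 0.0
```

jog_arm(
  linear=[
    [0.01, -0.018, 0],
    [0.01, -0.018, 0],
    [0.01, -0.018, 0],
    [0.009, -0.018, 0],
    [0, 0, 0],
    [0, 0, 0],
  ],
  angular=[
    [-1.22, 3.51, -1],
    [-1.22, 3.51, -1],
    [-1.22, 3.51, -1],
    [-1.22, 3.51, -1],
    [0, 0, 0],
    [0, 0, 0],
  ],
)

```text
time_s: 12.22
tcp_pos: [495.3, -190.7, 338.5]
orientation: [0.132, -3.138, 0.0]
force: [0.5, 1.2, 0.1]
opening: 42.6
grasp_force: 0.0
```

Run:
```python
from h import *
p,d,P,s=cloud('wrist','w5.png');t=s['tcp_pos'];print(s['time_s'],t,s['qpos'].round(3),s['opening'])
M=R.from_rotvec(s['orientation']).as_matrix();print(M.round(3))
q=P[(P[...,2]>62)&(P[...,2]<88)&(P[...,0]>470)&(P[...,0]<512)&(P[...,1]>-215)&(P[...,1]<-165)]
print('knob',len(q),np.median(q,0),np.percentile(q,2,0),np.percentile(q,98,0))
h=q[q[:,0]<500];print('head',np.percentile(h,[2,98],axis=0))
l=P[(abs(P[...,2]-86)<3)&(P[...,0]<560)&(abs(P[...,1]+190)<60)&(P[...,0]>505)]
print('front edge x',np.percentile(l[:,0],1))
a=np.radians(94.8);y=np.array([np.cos(a),np.sin(a),0]);zz=np.array([0,0,-1]);Mt=np.stack([np.cross(y,zz),y,zz],1)
print('rot left',np.degrees(R.from_matrix(Mt@M.T).as_rotvec()))
```

```text
12.2167 [ 495.2973432  -190.72452895  338.5361347 ] [-0.367  0.145 -0.163  1.264 -0.    -0.451] 42.62020936132517
[[-0.996 -0.084 -0.001]
 [-0.084  0.996 -0.   ]
 [ 0.001 -0.    -1.   ]]
knob 582 [ 493.4208654  -192.01211197   79.53242786] [ 484.91544781 -200.17002471   73.9394532 ] [ 511.44536382 -184.58152202   83.55901843]
head [[ 484.87588255 -200.50312106   73.75074796]
 [ 499.18381812 -184.33640882   83.70979975]]
front edge x 512.9738846856641
rot left [ 0.00833879 -0.03931252 -0.00554127]
```

View pics/w5.png

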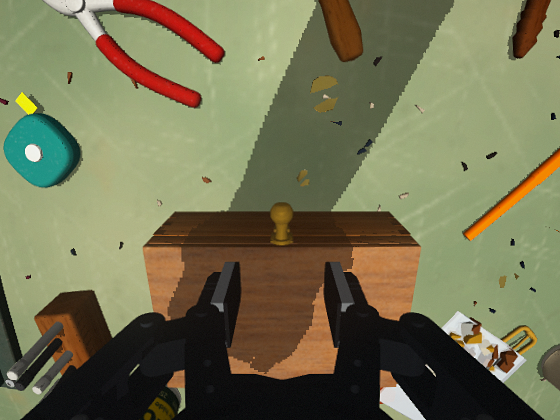

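The knob is at (281,217), centred between the fingers. The head centre measures about (492.5, -192, 74). Lowering and gripping.

jog_arm(
  linear=[
    [-0.003, -0.0015, -0.004],
    [0, 0, -0.012],
    [0, 0, -0.015],
    [0, 0, -0.015],
    [0, 0, -0.015],
    [0, 0, -0.015],
    [0, 0, -0.014],
    [0, 0, -0.01],
    [0, 0, -0.006],
    [0, 0, -0.003],
    [0, 0, 0],
    [0, 0, 0],
  ],
  angular=[
    [0, 0, 0],
    [0, 0, 0],
    [0, 0, 0],
    [0, 0, 0],
    [0, 0, 0],
    [0, 0, 0],
    [0, 0, 0],
    [0, 0, 0],
    [0, 0, 0],
    [0, 0, 0],
    [0, 0, 0],
    [0, 0, 0],
  ],
)

```text
time_s: 13.27
tcp_pos: [491.6, -191.8, 230.7]
orientation: [-0.133, 3.138, -0.002]
force: [0.1, -0.5, 0.5]
opening: 43.0
grasp_force: 0.0
```

jog_arm(
  linear=[
    [0, 0, 0],
    [0, 0, 0],
    [0, 0, 0],
    [0, 0, 0],
    [0, 0, 0],
    [0, 0, 0],
  ],
  angular=[
    [0, 0, 0],
    [0, 0, 0],
    [0, 0, 0],
    [0, 0, 0],
    [0, 0, 0],
    [0, 0, 0],
  ],
  hand=-1,
  grip_force=30,
)

```text
time_s: 13.77
tcp_pos: [491.8, -191.6, 230.8]
orientation: [-0.133, 3.138, -0.001]
force: [-0.5, 4.1, 5.0]
opening: 15.8
grasp_force: 29.3
```

jog_arm(
  linear=[
    [0.0007, 0, 0.0051],
    [0.0007, 0.0001, 0.0051],
    [0.0013, 0.0001, 0.01],
    [0.0014, 0.0001, 0.0101],
    [0.0031, 0.0003, 0.0097],
    [0.0031, 0.0003, 0.0097],
    [0.0031, 0.0003, 0.0097],
    [0.0047, 0.0004, 0.009],
    [0.0048, 0.0004, 0.009],
    [0.0048, 0.0004, 0.009],
    [0, 0, 0],
    [0, 0, 0],
  ],
  angular=[
    [0, 0, 0],
    [0, 0, 0],
    [0, 0, 0],
    [0, 0, 0],
    [0, 0, 0],
    [0, 0, 0],
    [0, 0, 0],
    [0, 0, 0],
    [0, 0, 0],
    [0, 0, 0],
    [0, 0, 0],
    [0, 0, 0],
  ],
)

```text
time_s: 14.77
tcp_pos: [519.4, -189.2, 317.3]
orientation: [0.133, -3.139, 0.001]
force: [-0.3, 3.1, -0.2]
opening: 15.5
grasp_force: 29.5
```

jog_arm(
  linear=[
    [0.0062, 0.0005, 0.0081],
    [0.0062, 0.0005, 0.0081],
    [0.0062, 0.0005, 0.0081],
    [0.0075, 0.0006, 0.0069],
    [0.0075, 0.0006, 0.0069],
    [0.0075, 0.0006, 0.0069],
    [0.0086, 0.0007, 0.0054],
    [0.0086, 0.0007, 0.0054],
    [0.0086, 0.0007, 0.0054],
    [0, 0, 0],
    [0, 0, 0],
    [0, 0, 0],
  ],
  angular=[
    [0, 0, 0],
    [0, 0, 0],
    [0, 0, 0],
    [0, 0, 0],
    [0, 0, 0],
    [0, 0, 0],
    [0, 0, 0],
    [0, 0, 0],
    [0, 0, 0],
    [0, 0, 0],
    [0, 0, 0],
    [0, 0, 0],
  ],
)

```text
time_s: 15.77
tcp_pos: [585.9, -183.6, 378.1]
orientation: [0.133, -3.138, 0.0]
force: [-2.8, 4.9, 2.5]
opening: 16.0
grasp_force: 30.3
```

Run:
```python
from h import *
for n in 'scene','side':
    p,d,P,s=cloud(n,n+'5.png')
    e=np.array([.9965,.083]);h=np.array([667.8,-177.1])
    X=(P[...,:2]-h)@e;Y=(P[...,:2]-h)@np.array([-e[1],e[0]]);Z=P[...,2]-65
    # lid plane outside gripper
    b=(X>-170)&(X<0)&(Z>30)&(Z<200)&(abs(Y)>60)&(abs(Y)<108)
    x,z=X[b],Z[b];print(n,b.sum())
    # use lines: histogram over angle of PCA w/ RANSAC
    best=0;rng=np.random.default_rng(0)
    for _ in range(500):
        i,j=rng.integers(len(x),size=2);dx,dz=x[j]-x[i],z[j]-z[i];L=np.hypot(dx,dz)
        if L<40: continue
        k=(abs((x-x[i])*dz-(z-z[i])*dx)/L<2)
        if k.sum()>best: best=k.sum();kk=k
    x,z=x[kk],z[kk];v=np.linalg.svd(np.c_[x-x.mean(),z-z.mean()],full_matrices=False)[2][0];print(best,'angle',np.degrees(np.arctan2(v[1],-v[0])))
t=s['tcp_pos'];X=(t[:2]-h)@e;print(s['time_s'],t,s['force'],s['opening'],'kin',np.degrees(np.arctan2(t[2]-155-65,-X))-2.77)
a=cv2.imread('pics/scene5.png')[130:330,90:400];b=cv2.imread('pics/side5.png')[130:330,180:400]
cv2.imwrite('pics/c5.png',np.hstack([cv2.resize(a,(465,300)),cv2.resize(b,(330,300))]))
```

```text
scene 1065
445 angle -120.3591589136013
side 347
134 angle -120.96580182101238
15.8167 [ 585.81662644 -183.64333927  377.99327976] [-2.83335672  5.28799545  2.00831456] 15.534600000521904 kin 59.73187369522572
```

View pics/c5.png

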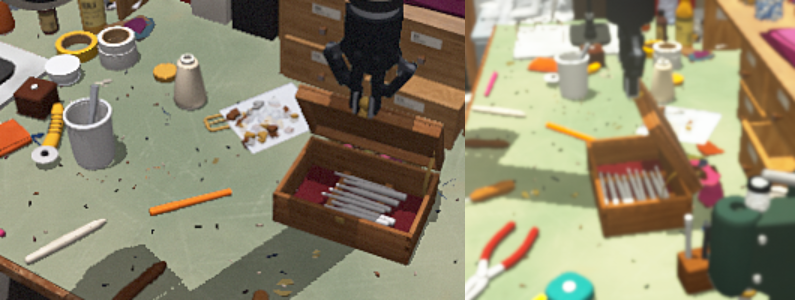

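The lid measures about 60° (59.6 and 59.0 from the two cameras, 59.7 from the arm), with the knob held. The pen stands in the upright pot at (93,100). Handing in.

```bash
python3 -c "
from bench import *
print(close_job())"
```

```text
the job is handed in; nothing more can be done
None
```

The silver pen stands in the upright white pot, and the arm is holding the lid open by its knob at about 60°. I handed the job in at about 16 s; I saw no sign that the other things had moved.

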